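Unclip the power supply's terminal cover

TASK

The power supply on the bench has a clip-on cover over its screw terminals. Press its snap tab in with a fingertip, and with the tab pressed push the cover off the end of the supply until it is completely clear of it and the terminals lie open. Slide the cover along the bench without lifting or tipping it, leave it standing there, and do not disturb the other things lying about.

Things in the scene. Friction and masses are not known exactly. Their poses are not given: they have to be found in the camera images.
- supply: Power supply: flat aluminium case with vent holes, 159 mm long (x), 97 wide (y), 38 high, screwed to the bench. Origin: centre of its underside; z up, +x along its length to the terminal end. Full height from x = -79.5 to 44.5 mm, then to x = 79.5 a low shelf with screw terminals, at most 14 mm high. Mounting ears stick out 12 mm at x = -60.
- cover: Terminal cover: loose dark grey plastic shroud, 0.09 kg, standing on the bench on its side walls, 74 mm long (x), 105 wide (y), 52 high. Origin: centre of its footprint on the bench. Clipped on: axes as the supply's, origin 73 mm ahead (x) of the supply's. Comes off along +x, guided by the supply's sides with 1.5 mm play for 43 mm. Rear deck (x -27 to 7 mm) 38 mm high, then a hood to x = 37.
- tab (a joint): Snap tab in the cover's deck: a springy tongue hinged about y at x = 19, z = 35 mm of the cover. 0 rad = up, latched; pressed down it grows to a stop at 0.2. Its barb sits behind the folded edge of the case top; from about 0.15 it clears the edge. It springs back if let go: hold it down while the cover starts to slide; after 12 mm it cannot catch again. Takes 4 to 9 N.
- tab_pad (a point): Centre of the top of the tab's ribbed thumb pad, 16 mm long (cover x -25 to -9), 32 wide (y), top 44 mm above the bench when up: 6 mm proud of deck and case. 16 mm of free gap, 9 mm deep, lie between pad and hood face. Pressed, its front edge (x = -9), where a flat fingertip bears, sinks 4.2 mm for release, 5.6 to the stop; its centre 5.4 and 7.2.
- supply_front (a point): Middle of the terminal end of the supply, on the bench, 79.5 mm ahead of the supply's origin. Axes as the supply's.
- cover_rear_left (a point): Rear lower corner of the cover's left (+y) side wall, at x = -37, y = +51, z = 2 mm in the cover's frame.
- cover_rear_right (a point): Rear lower corner of the cover's right (-y) side wall, at x = -37, y = -51, z = 2 mm in the cover's frame.
- cover_tongue_end (a point): Rearmost point of the cover, the end of the tab's tongue at rest: x = -40, y = 0, z = 28 mm in the cover's frame, hidden inside the supply at the start. The cover has to move 46.5 mm for it to come level with the terminal end of the supply.
- stepper: Bystander: loose stepper motor, 42 x 42 mm, 48 mm long plus a 22 mm shaft along its x, lying on its side left of the supply. Origin: centre of its underside. Not to be disturbed.
- screwdriver: Bystander: loose screwdriver with a red handle, 160 mm long, 26 mm thick, lying along its x right of the supply. Origin: under its middle. Not to be disturbed.
- coupling: Bystander: loose aluminium shaft coupling, 25 mm diameter, 30 mm high, standing left of the cover. Origin: centre of its underside. Not to be disturbed.
- offcut: Bystander: loose offcut of aluminium T-slot profile, 20 x 20 mm, 70 mm long (x), lying right of the cover. Origin: centre of its underside. Not to be disturbed.
- hood_face (a point): On the cover, at x = 7, y = 0, z = 46 mm of its frame: the upright full-width face where the hood (top 52 mm) rises 14 mm above the rear deck (38 mm). It looks back to cover -x; a fingertip standing on the deck side pushes the cover off against it.
Things that resemble listed ones, but are neither listed nor needed, are in the scene too. Of the things that look like the cover, take the one that is farthest to the robot's left at the start.

How it is judged:
On the way, in this order (a step that is already met when the one before it is completed fails the run):
1. the snap tab is pressed in while the cover is still on its seat (value of joint tab above 0.13 rad and distance of cover from where it was at the start of the episode below 0.005 m), for 0.05 s.
2. the released cover is pushed past the catch (x of cover in the frame of supply above 0.086 m), for 0.05 s.
At the end, for the whole second after the job is handed in: The whole rear edge and the tongue of the cover are beyond the terminal end of the supply (by 1 mm or more), the cover stands upright (within 0.08 rad) on the bench, at rest, with its tab sprung back up (x of each of cover_tongue_end, cover_rear_left, cover_rear_right in the frame of supply_front above 0.001 m and angle between cover's own z axis and vertical below 0.08 rad and height (world z) of cover between -0.006 and 0.006 m and value of joint tab below 0.05 rad and linear speed of cover below 0.02 m/s); the robot touches nothing.
It fails at once if the cover is lifted off the bench (12 mm or more) (height (world z) of cover above 0.012 m).
It fails at once if the cover is tipped (0.25 rad or more) (angle between cover's own z axis and vertical above 0.25 rad).
It fails at once if a thing lying about is shifted by more than 15 mm (distance of any of stepper, screwdriver, coupling, offcut from where it was at the start of the episode above 0.015 m).
It also fails if it takes over 35 s, if anything falls off the work surface, if the arm or the gripper's body presses on something with over 40 N, if the wrist force passes 120 N, or if a joint passes its speed limit or range.

ROBOT

A 7-joint arm with a two-finger parallel gripper is mounted at the origin on the work surface. World frame = base frame: x ahead of the robot, y to its left, z up, the work surface at z = 0. Lengths are in m, angles in rad, forces in N, time in s.
With the tool pointing down it reaches from about 0.4 to 0.85 m from the base axis. Payload 10.4 kg.
Tool frame: the origin (TCP) lies between the finger pads; the fingertips stand 19 mm ahead of it and the grasp point (between the pads) is the TCP; z points along the fingers, y is the line along which they close (so a half turn about z gives the same grasp; the last joint's range is limited). The gripper opens to 85 mm and grips with 20 to 120 N. Pads are 22 mm wide; open, the fingers measure 114 mm over their backs; the gripper's body (76 mm by 85 mm) begins 54 mm behind the grasp point. The pads swing forward as they close: fully open they stand 13 mm farther back than shut.
Start: joints at [-1.328, 0.332, -0.065, 1.46, 0.022, 1.35, -0.088], TCP at [0.164, 0.603, 0.25] pointing down, gripper open.
Joint ranges: [-2.6, 2.6], [-0.5, 2.12], [-1.47, 1.34], [0.16, 2.42], [-1.27, 4.41], [0.06, 2.06], [-2.6, 2.6]. Speed limits (rad/s): [2.22, 2.22, 2.79, 2.79, 3.14, 3.14, 3.14].

INTERFACE

Orientations are given as a unit quaternion [x, y, z, w].
In Python, from bench import r gives the robot as it stands. The module is installed in compiled form; this text tells all that it offers.
- The arm moves only by the tool step_arm, never from a script. Its argument "commands" is a list of rows, each a list of 4 numbers: the shift along the tool's x, y, z in m, then the turn about the tool's z in degrees. A call has 1 to 12 rows; each row is the pose to reach, as a shift and turn from the pose commanded when the call began, along the tool's axes at that moment; what a row does not reach only later rows make up. A row lasts 1/12 s, in which the tool goes at most 41.7 mm and 7.16 degrees, less where a joint would pass 70% of its speed; a pose out of reach is approached as far as the arm can. A call with a gripper value outside its range is refused whole. "grip" is the opening, from 0 (shut) to 1 (fully open), set as the call begins (left out, the last holds). The fingers move at their own pace and stop on an object; "newtons" is the grip in N (left out, the last holds). Time passes only in rows, so rows that repeat a pose let the fingers close. It gives the time, the measured TCP pose, the force, the opening and the grip force at its end, in the units of the state.
- r.observe(): the state, without advancing time (a new reading comes with each control period).
- r.get_image(name): name is "side" or "top" or "wrist"; returns a dict with "frame" (384x512x3 uint8, red, green, blue), "fx", "fy", "cx", "cy" (pixels), "rvec" (rotation vector, rad) and "tvec" (3), from world to camera coordinates, as OpenCV has them; the wrist camera has in their place "mount" (4x4, takes a point from camera to tool coordinates, whose origin is the TCP and whose axes are the flange's). Camera axes: x right, y down, z forward; pixel columns grow to the right and rows downward; lengths in m; the calibration is good to about 2 mm. A picture is of the moment at which its call begins: read the wrist's pose just before it. There is no depth.
- r.sign_off(): hands the job in; it is judged then, once.
Trained networks look in the newest picture that a camera, given by its name, has taken for a name from the list of things; names that differ only in an ending like _2 or _b are one class to them, and where a whole thing is asked for, a point or a joint stands for the part that bears it (a point fixed in the world has none). Each returns a list of dicts, best first, with "confidence" (0 to 1); they miss things now and then, are a little off and sometimes report something else, mostly with a low value. They report only what shows in the picture. A call takes as long as a camera call. They do not tell look-alikes from the thing itself.
- r.masks_of(camera, thing): "pixels" (384x512 bool, what is visible of it).
- r.spot_point(camera, thing): "point" ([x, y, z] in m, in the coordinates of the camera as it stood for that picture, good to about 4 mm: a listed point, or the origin of a listed thing).
The state is a dict: "time": time; "joint_positions": joint angles; "qd": joint speeds; "joint_torque": joint torques, N m; "tool_pos": TCP position; "eef_rot": TCP orientation; "ft_force": force on the tool from outside, world axes, zero at the start; "moment": the same for the moment, N m; "finger_gap": finger opening in m; "finger_force": force on a finger pad.
Only numpy, scipy, OpenCV 4.12 (cv2) and the standard library are available. Lean on these libraries where they do the work, as an engineer would, in place of code of your own. Each camera call takes 0.05 s, during which the arm holds its last target. There are 200 camera calls.

## Working session

There is one attempt and no reset: what is moved stays moved. The work goes in short steps, Python scripts to look and compute and a tool call to move; the robot and the scene stay as the last step left them, time stands still between calls to the robot, and variables do not carry over. Pictures are saved under pics/ and viewed, at most 10 in all, crops included, and the job is handed in when it is done.

Besides the shell and the picture viewer there is one more tool, called after "Call:" in YAML: its name, and indented under it one key for each argument. step_arm: Moves the arm, as the interface text tells. Its arguments: {"type":"object","properties":{"commands":{"type":"array"},"grip":{"type":"number"},"newtons":{"type":"number"}},"required":["commands"]}

```bash
mkdir -p pics
cat > h.py <<'E'
import numpy as np, cv2
from bench import r
from scipy.spatial.transform import Rotation as R
def cam(name):
    s=r.observe(); im=r.get_image(name)
    if name=="wrist":
        T=np.eye(4);T[:3,:3]=R.from_quat(s["eef_rot"]).as_matrix();T[:3,3]=s["tool_pos"]
        return im, T@np.array(im["mount"])
    T=np.eye(4);T[:3,:3]=cv2.Rodrigues(np.array(im["rvec"],float))[0];T[:3,3]=np.ravel(im["tvec"])
    return im, np.linalg.inv(T)
def spot(name,T,thing):
    return [(np.round((T@np.append(d["point"],1))[:3],4).tolist(),round(d["confidence"],2)) for d in r.spot_point(name,thing)]
def save(im,fn): cv2.imwrite("pics/"+fn,im["frame"][:,:,::-1])
E
python3 - <<'E'
from h import *
s=r.observe();print(s["time"],s["tool_pos"],s["eef_rot"],s["finger_gap"])
fr=[]
for n in("top","side"):
    im,T=cam(n);fr.append(im["frame"])
    for t in("supply","cover","tab_pad","hood_face","supply_front","cover_rear_left","cover_rear_right","stepper","screwdriver","coupling","offcut"):
        print(n,t,spot(n,T,t))
    save(im,n+"0.png")
E
```

```text
0.0 [0.16407078 0.60272176 0.24953376] [ 1.32494516e-01  9.91183501e-01 -6.82367477e-04 -7.14428693e-05] 0.08547875149952122
top supply [([0.4926, 0.0392, -0.0008], 0.87)]
top cover [([0.5617, 0.0082, -0.0012], 0.76), ([0.7256, -0.18, -0.004], 0.65), ([0.5704, -0.3043, 0.0013], 0.62), ([0.4318, -0.1948, 0.0016], 0.59)]
top tab_pad [([0.5857, -0.2978, 0.0435], 0.82), ([0.4223, -0.2083, 0.0441], 0.7), ([0.5464, 0.0124, 0.0475], 0.6)]
top hood_face [([0.7204, -0.1787, 0.045], 0.78), ([0.5659, -0.3078, 0.0447], 0.69), ([0.4344, -0.1932, 0.0439], 0.67), ([0.509, -0.0233, 0.0031], 0.6), ([0.5693, 0.0067, 0.0451], 0.59)]
top supply_front [([0.5671, 0.0056, 0.0008], 0.65)]
top cover_rear_left [([0.3751, -0.1804, 0.0007], 0.86), ([0.5488, 0.0716, 0.0013], 0.84), ([0.6192, -0.3457, 0.0087], 0.68), ([0.7612, -0.2285, 0.0058], 0.65)]
top cover_rear_right [([0.5057, -0.025, 0.0032], 0.77), ([0.43, -0.2551, 0.0009], 0.68), ([0.5881, -0.2455, 0.0028], 0.65)]
top stepper [([0.5542, 0.1387, -0.0003], 0.62)]
top screwdriver [([0.4299, -0.0526, -0.0024], 0.83)]
top coupling [([0.657, 0.1074, -0.0024], 
[... 493 characters left out ...]
399, -0.1916, 0.045], 0.66), ([0.5611, -0.3, 0.0468], 0.63), ([0.4324, -0.0521, -0.0027], 0.18)]
side supply_front [([0.5666, 0.0075, 0.0015], 0.77)]
side cover_rear_left [([0.6202, -0.344, 0.0028], 0.86), ([0.5484, 0.067, 0.0019], 0.81), ([0.7587, -0.2313, 0.0037], 0.61), ([0.3704, -0.1783, 0.0028], 0.6)]
side cover_rear_right [([0.5061, -0.0209, 0.0049], 0.68), ([0.4403, -0.2594, -0.001], 0.67), ([0.5931, -0.2388, -0.0005], 0.62)]
side stepper [([0.5583, 0.144, 0.0007], 0.58)]
side screwdriver [([0.4308, -0.0512, -0.0004], 0.72), ([0.568, 0.0076, -0.0001], 0.3), ([0.5406, 0.0175, 0.0388], 0.17)]
side coupling [([0.6539, 0.1122, 0.0001], 0.68)]
side offcut [([0.563, -0.1304, -0.0013], 0.6)]
```

View pics/top0.png

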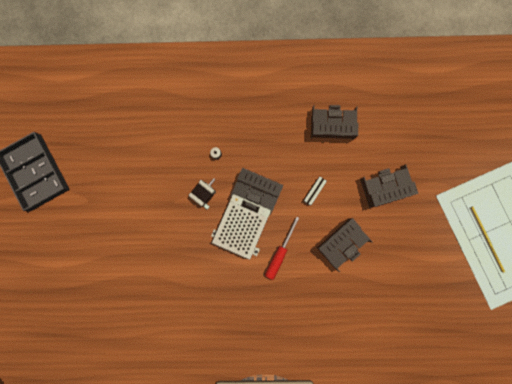

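View pics/side0.png

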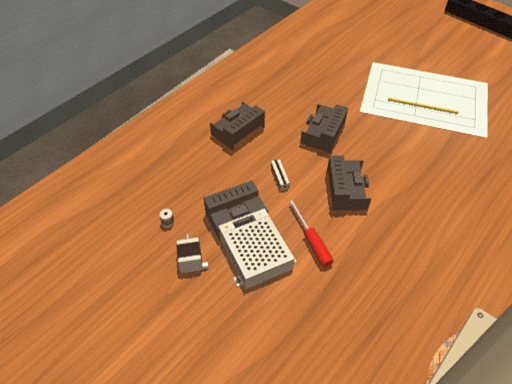

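The top and side views show the supply at about (245,225) in the top picture. Its clipped-on cover, at about (258,188), is the leftmost of the four look-alikes, and the path ahead of it is free. I'll move above it.

Call:
step_arm:
  commands:
    - [-0.5277,-0.468,0.03,9.2]
    - [-0.5277,-0.468,0.03,9.2]
    - [-0.5277,-0.468,0.03,9.2]
    - [-0.5277,-0.468,0.03,9.2]
    - [-0.5277,-0.468,0.03,9.2]
    - [-0.5277,-0.468,0.03,9.2]
    - [-0.5277,-0.468,0.03,9.2]
    - [-0.5277,-0.468,0.03,9.2]
    - [-0.5277,-0.468,0.03,9.2]
    - [-0.5277,-0.468,0.03,9.2]
    - [-0.5277,-0.468,0.03,9.2]
    - [-0.5277,-0.468,0.03,9.2]
  grip: 0

```text
time: 2.2
tool_pos: [0.4385, 0.1832, 0.2294]
eef_rot: [0.212, 0.977, 0.0, 0.0]
ft_force: [1.0, 1.2, -0.7]
finger_gap: 0.0005
finger_force: 0.0
```

Call:
step_arm:
  commands:
    - [-0.172,-0.108,0.05,0]
    - [-0.172,-0.108,0.05,0]
    - [-0.172,-0.108,0.05,0]
    - [-0.172,-0.108,0.05,0]
    - [-0.172,-0.108,0.05,0]
    - [-0.172,-0.108,0.05,0]
    - [-0.172,-0.108,0.05,0]
    - [-0.172,-0.108,0.05,0]

```text
time: 2.87
tool_pos: [0.5495, 0.016, 0.1789]
eef_rot: [0.212, 0.977, 0.0, -0.0]
ft_force: [-1.1, 1.6, 0.4]
finger_gap: 0.0001
finger_force: 0.0
```

Run:
```python
from h import *
s=r.observe();print(s["tool_pos"],s["eef_rot"],s["ft_force"])
im,T=cam("wrist");save(im,"w1.png")
for t in("supply","cover","tab_pad","hood_face","supply_front","cover_rear_left","cover_rear_right"): print(t,spot("wrist",T,t))
W=np.linalg.inv(T)
K=lambda p:(lambda c:(round(im["fx"]*c[0]/c[2]+im["cx"]),round(im["fy"]*c[1]/c[2]+im["cy"])))((W@np.append(p,1))[:3])
# predicted landmarks from estimate, yaw -24.5
c=np.array([.559,.0095,0]);A=R.from_euler("z",-24.5,degrees=True).as_matrix()
for q in([7,-52,52],[7,52,52],[-9,-16,44],[-9,16,44],[-25,-16,44],[-25,16,44]): print(q,K(c+A@np.array(q)/1000))
```

```text
[0.5495416  0.01596856 0.1789457 ] [ 2.11679279e-01  9.77339156e-01  7.03842793e-05 -2.26072851e-04] [-1.13100163  1.64602181  0.39643194]
supply [([0.4942, 0.0439, 0.002], 0.57)]
cover [([0.5732, -0.3027, -0.0015], 0.9), ([0.4292, -0.1904, -0.0007], 0.81), ([0.5583, 0.0121, 0.0005], 0.62)]
tab_pad [([0.5828, -0.301, 0.0411], 0.93), ([0.546, 0.0215, 0.0415], 0.92)]
hood_face [([0.5654, 0.0113, 0.0441], 0.65), ([0.5592, 0.1447, -0.0028], 0.22)]
supply_front []
cover_rear_left [([0.6217, -0.3398, 0.0041], 0.77), ([0.5502, 0.0712, 0.0011], 0.72)]
cover_rear_right [([0.5035, -0.0183, 0.0031], 0.86), ([0.5903, -0.2429, -0.0015], 0.6)]
[7, -52, 52] (194, 208)
[7, 52, 52] (309, 208)
[-9, -16, 44] (234, 188)
[-9, 16, 44] (269, 188)
[-25, -16, 44] (233, 171)
[-25, 16, 44] (269, 171)
```

View pics/w1.png

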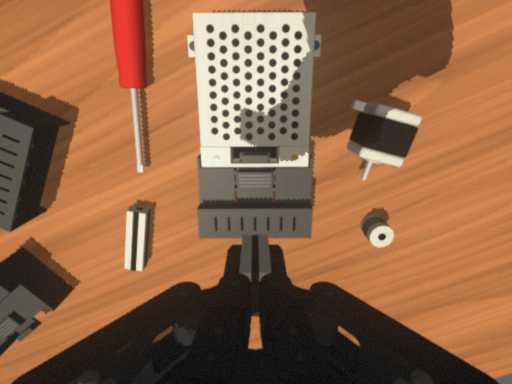

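The wrist view shows the cover's hood edge near row 203, columns 198–312, and the ribbed pad near (255,180). The sides run straight, so the yaw is right. I'll zoom in for accuracy.

Run:
```python
import cv2
i=cv2.imread("pics/w1.png")[135:245,185:325]
cv2.imwrite("pics/w1c.png",cv2.resize(i,None,fx=5,fy=5,interpolation=cv2.INTER_NEAREST))
```

```text
(no output)
```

View pics/w1c.png

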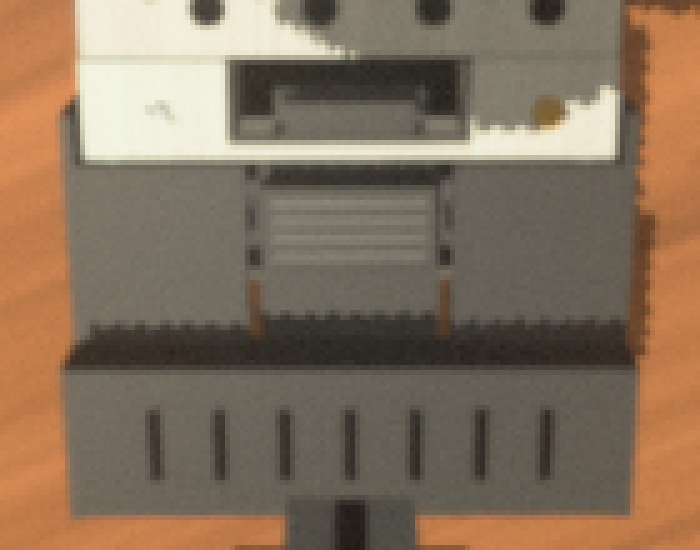

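The crop confirms the hood edge at row 209, columns 197–312, and the pad in rows 172–188, columns 237–272. That puts the cover at about (0.5603, 0.012) with yaw -24.5°. I'll descend over the pad's front edge, just behind the hood face.

Call:
step_arm:
  commands:
    - [-0.0046,0.0009,0.03,0]
    - [-0.0046,0.0009,0.06,0]
    - [-0.0046,0.0009,0.085,0]
    - [-0.0046,0.0009,0.1,0]
    - [-0.0046,0.0009,0.105,0]
    - [-0.0046,0.0009,0.109,0]
    - [-0.0046,0.0009,0.112,0]
    - [-0.0046,0.0009,0.112,0]
    - [-0.0046,0.0009,0.112,0]

```text
time: 4.02
tool_pos: [0.5548, 0.0147, 0.068]
eef_rot: [0.212, 0.977, 0.0, 0.001]
ft_force: [-0.6, -0.1, -0.3]
finger_gap: 0.0002
finger_force: 0.0
```

Run:
```python
from h import *
s=r.observe();print(s["tool_pos"],s["ft_force"])
out=[]
for n,b in(("side",(185,225,130,170)),("wrist",(135,245,185,325))):
    im,T=cam(n);f=im["frame"][:,:,::-1]
    c=f[175:245,195:285] if n=="side" else f[130:300,150:360]
    out.append(cv2.resize(c,(390,int(390*c.shape[0]/c.shape[1])),interpolation=cv2.INTER_CUBIC))
h=max(o.shape[0] for o in out)
cv2.imwrite("pics/c2.png",np.hstack([cv2.copyMakeBorder(o,0,h-o.shape[0],0,0,0) for o in out]))
```

```text
[0.55481126 0.0146653  0.06795624] [-0.59854429 -0.05420097 -0.3404738 ]
```

View pics/c2.png

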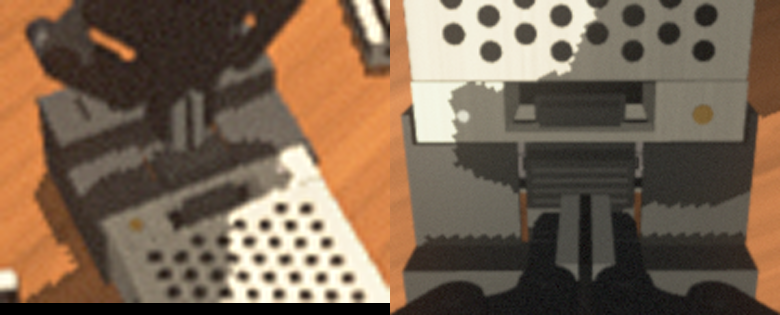

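The shut fingertip stands over the front of the pad, behind the hood face (wrist view, about (585,200) in the crop), and touches nothing. I'll press down.

Call:
step_arm:
  commands:
    - [0,0,0.002,0]
    - [0,0,0.004,0]
    - [0,0,0.006,0]
    - [0,0,0.0075,0]
    - [0,0,0.0075,0]
    - [0,0,0.0075,0]

```text
time: 4.62
tool_pos: [0.5541, 0.0148, 0.0595]
eef_rot: [0.211, 0.977, 0.0, -0.0]
ft_force: [-3.4, 1.7, 4.1]
finger_gap: -0.0001
finger_force: 2.4
```

Call:
step_arm:
  commands:
    - [0,0,0.0007,0]
    - [0,0,0.0013,0]
    - [0,0,0.0013,0]
    - [0,0,0.0013,0]

```text
time: 4.95
tool_pos: [0.5542, 0.0148, 0.0584]
eef_rot: [0.212, 0.977, 0.0, -0.0]
ft_force: [-3.4, 1.7, 5.7]
finger_gap: -0.0002
finger_force: 2.8
```

Call:
step_arm:
  commands:
    - [0,0,0.0008,0]
    - [0,0,0.0008,0]
    - [0,0,0.0008,0]
    - [0,0,0.0008,0]

```text
time: 5.28
tool_pos: [0.5542, 0.0147, 0.0577]
eef_rot: [0.212, 0.977, 0.0, -0.0]
ft_force: [-3.4, 1.0, 5.4]
finger_gap: 0.0002
finger_force: 3.0
```

The tab is about 5.3 mm down. I'll start the push with it held.

Call:
step_arm:
  commands:
    - [-0.001,0,0,0]
    - [-0.002,0,0,0]
    - [-0.003,0,0,0]
    - [-0.004,0,0,0]
    - [-0.005,0,0,0]
    - [-0.006,0,0,0]
    - [-0.006,0,0,0]

```text
time: 5.87
tool_pos: [0.5598, 0.0122, 0.0577]
eef_rot: [0.212, 0.977, 0.0, -0.0]
ft_force: [-3.9, 1.6, 5.3]
finger_gap: -0.0001
finger_force: 2.9
```

Call:
step_arm:
  commands:
    - [-0.002,0,0,0]
    - [-0.004,0,0,0]
    - [-0.006,0,0,0]
    - [-0.008,0,0,0]
    - [-0.01,0,0,0]
    - [-0.012,0,0,0]
    - [-0.014,0,0,0]
    - [-0.016,0,0,0]
    - [-0.018,0,0,0]
    - [-0.02,0,0,0]
    - [-0.02,0,0,0]

```text
time: 6.78
tool_pos: [0.5782, 0.0038, 0.0577]
eef_rot: [0.212, 0.977, 0.0, 0.0]
ft_force: [-2.7, 0.7, 5.2]
finger_gap: 0.0
finger_force: 2.9
```

Run:
```python
from h import *
out=[]
for n in("side","wrist"):
    im,T=cam(n);f=im["frame"][:,:,::-1]
    for t in("cover","hood_face","cover_rear_left","cover_rear_right"): print(n,t,spot(n,T,t))
    c=f[165:245,185:285] if n=="side" else f[110:300,150:360]
    out.append(cv2.resize(c,(390,int(390*c.shape[0]/c.shape[1])),interpolation=cv2.INTER_CUBIC))
h=max(o.shape[0] for o in out)
cv2.imwrite("pics/c3.png",np.hstack([cv2.copyMakeBorder(o,0,h-o.shape[0],0,0,0) for o in out]))
```

```text
side cover [([0.5671, -0.3011, 0.0038], 0.84), ([0.5871, -0.0006, -0.0031], 0.7), ([0.4315, -0.1948, 0.0024], 0.69), ([0.5674, 0.0072, -0.0004], 0.39)]
side hood_face [([0.5634, -0.302, 0.0469], 0.82), ([0.7176, -0.1796, 0.0467], 0.8), ([0.443, -0.1893, 0.0446], 0.58), ([0.5868, -0.0022, 0.0493], 0.57)]
side cover_rear_left [([0.5735, 0.0586, -0.0014], 0.58), ([0.3707, -0.1789, 0.0021], 0.56), ([0.6238, -0.343, 0.0008], 0.56)]
side cover_rear_right [([0.4372, -0.2571, 0.0038], 0.86), ([0.593, -0.239, -0.0019], 0.69), ([0.5305, -0.0343, 0.0024], 0.63)]
wrist cover [([0.5885, 0.0011, -0.0009], 0.7)]
wrist hood_face []
wrist cover_rear_left [([0.5714, 0.0591, 0.0005], 0.95)]
wrist cover_rear_right [([0.5278, -0.0275, 0.002], 0.87), ([0.4946, 0.0428, -0.0004], 0.52)]
```

View pics/c3.png

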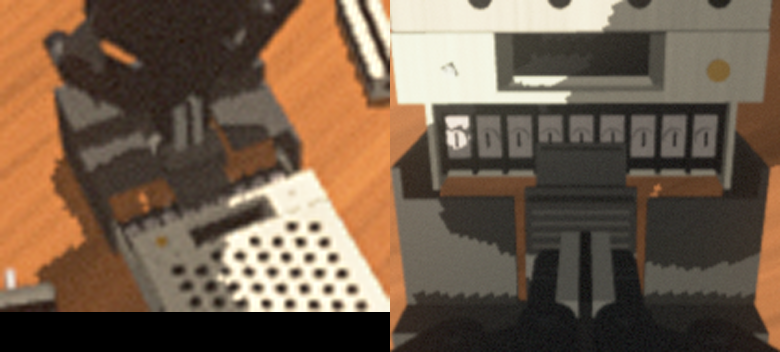

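The cover has slid about 27 mm: the terminals are appearing (wrist crop, row 135) and it is still straight. I'll keep pushing.

Call:
step_arm:
  commands:
    - [-0.003,0,0,0]
    - [-0.006,0,0,0]
    - [-0.009,0,0,0]
    - [-0.012,0,0,0]
    - [-0.015,0,0,0]
    - [-0.018,0,0,0]
    - [-0.021,0,0,0]
    - [-0.024,0,0,0]
    - [-0.027,0,0,0]
    - [-0.03,0,0,0]
    - [-0.033,0,0,0]
    - [-0.033,0,0,0]

```text
time: 8.28
tool_pos: [0.6084, -0.01, 0.0577]
eef_rot: [0.212, 0.977, 0.0, 0.0]
ft_force: [-1.3, 0.6, 4.9]
finger_gap: -0.0001
finger_force: 2.9
```

Run:
```python
from h import *
A=R.from_euler("z",-24.45,degrees=True).as_matrix()
for n in("side","wrist","top"):
    im,T=cam(n)
    for t in("cover","supply","cover_rear_left","cover_rear_right","cover_tongue_end","supply_front"):
        print(n,t,[(p,np.round(A.T@(np.array(p)-[.5673,.0085,0]),3).tolist(),c) for p,c in spot(n,T,t) if p[1]>-.1])
    if n=="wrist": save(im,"w4.png")
```

```text
side cover [([0.616, -0.011, -0.0037], [0.052, 0.002, -0.004], 0.84)]
side supply [([0.4943, 0.0416, -0.003], [-0.08, -0.0, -0.003], 0.68)]
side cover_rear_left [([0.6036, 0.0411, 0.0013], [0.02, 0.045, 0.001], 0.68)]
side cover_rear_right [([0.5603, -0.0481, 0.0043], [0.017, -0.054, 0.004], 0.94)]
side cover_tongue_end [([0.5798, -0.0015, 0.0312], [0.016, -0.004, 0.031], 0.93), ([0.6021, 0.0417, 0.0029], [0.018, 0.045, 0.003], 0.19)]
side supply_front [([0.5669, 0.0101, 0.0026], [-0.001, 0.001, 0.003], 0.72)]
wrist cover [([0.6133, -0.0143, 0.0003], [0.051, -0.002, 0.0], 0.59)]
wrist supply [([0.4947, 0.0418, 0.0003], [-0.08, 0.0, 0.0], 0.93)]
wrist cover_rear_left [([0.6051, 0.0473, 0.0043], [0.018, 0.051, 0.004], 0.87)]
wrist cover_rear_right [([0.5616, -0.044, 0.0009], [0.017, -0.05, 0.001], 0.74)]
wrist cover_tongue_end [([0.5817, 0.0057, 0.0275], [0.014, 0.003, 0.028], 0.66), ([0.6154, -0.0149, -0.0004], [0.053, -0.001, -0.0], 0.54)]
wrist supply_front [([0.5633, 0.0152, -0.0033], [-0.006, 0.004, -0.003], 0.93)]
top cover [([0.4254, -0.0541, 0.0013], [-0.103, -0.116, 0.001], 0.26)]
top supply []
top cover_rear_left []
top cover_rear_right []
top cover_tongue_end [([0.6583, 0.1052, -0.0001], [0.043, 0.126, -0.0], 0.74)]
top supply_front []
```

View pics/w4.png

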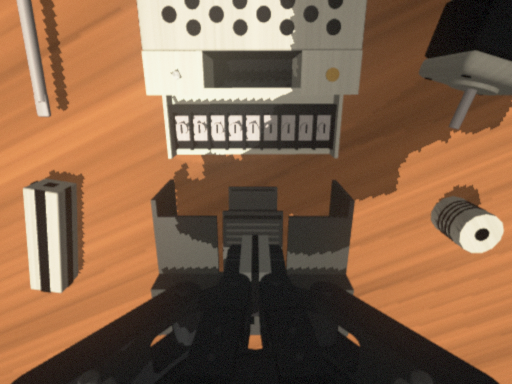

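The cover stands about 14 mm clear of the supply end (its rear at row 185, the supply end at row 155), straight, and the terminals are open. I'll back off slightly and lift away.

Call:
step_arm:
  commands:
    - [0.001,0,-0.001,0]
    - [0.001,0,-0.003,0]
    - [0.001,0,-0.006,0]
    - [0.001,0,-0.009,0]
    - [0.001,0,-0.015,0]
    - [0.001,0,-0.03,0]
    - [0.001,0,-0.06,0]
    - [0.001,0,-0.09,0]
    - [0.001,0,-0.12,0]
    - [0.001,0,-0.12,0]
    - [0.001,0,-0.12,0]

```text
time: 10.25
tool_pos: [0.6077, -0.0094, 0.1793]
eef_rot: [0.212, 0.977, 0.001, 0.001]
ft_force: [0.2, -0.0, -1.1]
finger_gap: 0.0004
finger_force: 0.0
```

Run:
```python
from h import *
print(r.observe()["ft_force"])
A=R.from_euler("z",-24.45,degrees=True).as_matrix()
for n in("side","wrist"):
    im,T=cam(n)
    for t in("cover","cover_rear_left","cover_rear_right","cover_tongue_end","tab_pad","stepper","screwdriver","coupling","offcut"):
        print(n,t,[(p,np.round(A.T@(np.array(p)-[.5673,.0085,0]),3).tolist(),c) for p,c in spot(n,T,t) if p[1]>-.17])
    if n=="wrist": save(im,"w5.png")
```

```text
[ 0.23650499 -0.03178244 -1.11545091]
side cover [([0.6148, -0.0146, -0.0043], [0.053, -0.001, -0.004], 0.87), ([0.5675, 0.0096, -0.0002], [-0.0, 0.001, -0.0], 0.72)]
side cover_rear_left [([0.6011, 0.0453, 0.0002], [0.016, 0.047, 0.0], 0.94)]
side cover_rear_right [([0.5606, -0.0453, 0.0061], [0.016, -0.052, 0.006], 0.76)]
side cover_tongue_end [([0.5842, 0.001, 0.0253], [0.018, 0.0, 0.025], 0.66)]
side tab_pad [([0.596, -0.0065, 0.0388], [0.032, -0.002, 0.039], 0.81)]
side stepper [([0.5566, 0.1423, -0.0023], [-0.065, 0.117, -0.002], 0.69)]
side screwdriver [([0.4322, -0.0517, -0.0003], [-0.098, -0.111, -0.0], 0.94)]
side coupling [([0.6564, 0.1114, -0.0033], [0.039, 0.131, -0.003], 0.71)]
side offcut [([0.5621, -0.1264, -0.0034], [0.051, -0.125, -0.003], 0.91)]
wrist cover [([0.6133, -0.0112, 0.0001], [0.05, 0.001, 0.0], 0.58)]
wrist cover_rear_left [([0.6041, 0.0472, 0.0033], [0.017, 0.05, 0.003], 0.95)]
wrist cover_rear_right [([0.557, -0.0416, 0.0031], [0.011, -0.05, 0.003], 0.73)]
wrist cover_tongue_end [([0.5782, 0.0047, 0.0268], [0.011, 0.001, 0.027], 0.91)]
wrist tab_pad [([0.5956, -0.0078, 0.0419], [0.033, -0.003, 0.042], 0.63), ([0.5579, -0.0431, 0.0007], [0.013, -0.051, 0.001], 0.28)]
wrist stepper [([0.5614, 0.1441, -0.0038], [-0.061, 0.121, -0.004], 0.82), ([0.4273, -0.0473, 0.0001], [-0.104, -0.109, 0.0], 0.59), ([0.562, -0.1287, -0.0017], [0.052, -0.127, -0.002], 0.4)]
wrist screwdriver [([0.4297, -0.048, -0.0004], [-0.102, -0.108, -0.0], 0.79)]
wrist coupling [([0.6566, 0.1075, -0.0044], [0.04, 0.127, -0.004], 0.94)]
wrist offcut [([0.5609, -0.1277, -0.0018], [0.051, -0.127, -0.002], 0.79)]
```

View pics/w5.png

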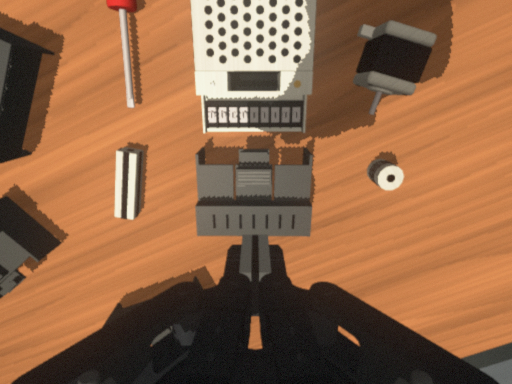

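The cover stands upright and clear (rear at row 150, supply end at row 132). The tab is up, the gripper is free, and the other things have not moved. I'll hand the job in.

```bash
python3 -c "
from bench import r
print(r.sign_off())"
```

```text
the job is handed in; nothing more can be done
None
```

The cover is pushed off and stands upright on the bench about 14 mm clear of the supply, with the tab up, the terminals open and nothing else disturbed; the job is handed in, but no verdict came back.

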